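Cover the dowelling jig

TASK

Stand the wooden board on edge in the slot of the dowelling jig, fully home. Then set the jig cover square across the two towers, capped end over the tower with the locating pin, shift it along until its hidden bore drops onto the pin, and press it all the way down against the spring plungers. Finish while still holding it pressed down, and leave the sander, the jar and the offcut where they are.

Things in the scene. Friction and masses are not known exactly. Their poses are not given: they have to be found in the camera images.
- jig: Dowelling jig bolted to the bench. Origin: underside centre, on the bench; z up; y along its slot, from tower to tower. Middle: dark steel block 80 (x) x 116 (y) x 38 mm high with the slot in its top. At each end (y = +78, -78 mm) an aluminium tower 64 (x) x 40 (y) mm, flat top 90 mm above the bench, on feet 12 mm high that reach x = +-60 mm.
- jig_slot (a point): Centre of the slot's mouth, 38 mm above the bench over the jig's origin; axes as the jig. Slot 21 (x) x 103 (y) mm, 30 mm deep (floor 8 mm above the bench), sharp-edged.
- jig_pin_tower (a point): Point on top of the jig's +y tower, 80 mm from the jig's centre, 90 mm above the bench. Only this tower carries a steel locating pin: 12 mm diameter, 9 mm chamfered tip, 14 mm tall (tip 104 mm above the bench). The pin is on the jig's centre line (x = 0) but can be set up to 6 mm either way along y from this point; its setting is not reported.
- lifter (a joint): Four brass spring plungers, 10 mm diameter, in the tower tops (x = +-20, y = +-80 mm from the jig's centre), moving together. 0 = up, 6 mm proud of the towers; 0.006 m = pressed flush. They start to move at about 7 N and need about 12 N to be flush; the cover's own weight does not press them.
- board_center (a point): Plywood board standing loose on its long edge on the bench: 18 thick (x) x 100 long (y) x 80 mm high (z), about 100 g. The point is its centre, 40 mm above its lower edge.
- cover_grip (a point): Centre of the jig cover's handle, 40 mm above the cover's underside. Cover: dark wooden plate 60 (x) x 196 (y) x 20 mm, lying flat, about 330 g; black block handle 50 (x) x 24 (y) x 40 mm high on the middle of its top. y runs along the plate towards the bored end, which bears a round steel cap (32 mm diameter, 3 mm high) on top.
- cover_bore (a point): Mouth of the cover's blind bore, in its underside, 80 mm from the middle towards the capped end (+y), on the centre line. 15 mm diameter, 16 mm deep, sharp-edged; fits over the jig's pin. Resting on the plungers the cover's underside is 96 mm above the bench, pressed home 90 mm.
- sander_center (a point): Palm sander, 112 mm across, 120 mm high with a side handle; leave it alone. Point: on its axis, half-way up.
- wax_center (a point): Glass jar, 72 mm diameter, 70 mm high; leave it alone. Point: its centre.
- offcut_center (a point): Timber offcut 70 x 160 x 35 mm lying flat; leave it alone. Point: its centre.

How it is judged (in metres and radians):
On the way, in this order (a step that is already met when the one before it is completed fails the run):
1. the board stands fully home in the slot of the jig (x of board_center in the frame of jig between -0.004 and 0.004 m and y of board_center in the frame of jig between -0.005 and 0.005 m and z of board_center in the frame of jig below 0.051 m and angle between board_center's own z axis and vertical below 0.1 rad), for 0.2 s.
2. the cover has dropped over the locating pin (x of cover_bore in the frame of jig between -0.005 and 0.005 m and y of cover_bore in the frame of jig between 0.07 and 0.09 m and angle between the y axis of cover_grip and the y axis of jig, either way round below 0.12 rad and angle between cover_grip's own z axis and vertical below 0.08 rad and z of cover_bore in the frame of jig below 0.1 m), for 0.2 s.
At the end, for the whole second after the job is handed in: Board in the slot (4 mm across, 5 mm along, 0.1 rad upright, 3 mm from home); cover over the pin, level to 0.08 rad, square to 0.12 rad, bored end within 2.5 mm of the tower top; plungers pressed 4.5 of 6 mm or more; fingers press the cover (over 1 N); cover still (under 20 mm/s) (all of step 1 and x of cover_bore in the frame of jig between -0.005 and 0.005 m and y of cover_bore in the frame of jig between 0.07 and 0.09 m and angle between the y axis of cover_grip and the y axis of jig, either way round below 0.12 rad and angle between cover_grip's own z axis and vertical below 0.08 rad and z of cover_bore in the frame of jig below 0.0925 m and value of joint lifter above 0.0045 m and contact force between the fingers and cover above 1 N and linear speed of cover below 0.02 m/s); the arm keeps its last pose, push and grip.
It fails at once if the sander, the jar or the offcut is moved by more than 25 mm (distance of any of sander_center, wax_center, offcut_center from where it was at the start of the episode above 0.025 m).
It also fails if it takes over 72 s, if anything falls off the work surface, if the arm or the gripper's body presses on something with over 40 N, if the wrist force passes 120 N, or if a joint passes its speed limit or range.

ROBOT

A 7-joint arm with a two-finger parallel gripper is mounted at the origin on the work surface. World frame = base frame: x ahead of the robot, y to its left, z up, the work surface at z = 0. Lengths are in mm, angles in rad, forces in N, time in s.
With the tool pointing down it reaches from about 425 to 950 mm from the base axis. Payload 16.7 kg.
Tool frame: the origin (TCP) lies at the very end of the fingers, on their centre line; the grasp point (between the pads) lies 19 mm behind it; z points along the fingers, y is the line along which they close (so a half turn about z gives the same grasp; the last joint's range is limited). The gripper opens to 94 mm and grips with 3 to 60 N. Pads are 16 mm wide; open, the fingers measure 119 mm over their backs; the gripper's body (75 mm by 177 mm) begins 78 mm behind the grasp point.
Start: joints at [-1.317, 0.426, 0.074, 1.606, -0.034, 1.111, -0.067], TCP at [264.597, 620.937, 205.467] pointing down, gripper open.
Joint ranges: [-2.85, 2.85], [-0.5, 2.14], [-1.23, 1.37], [0.21, 2.46], [-1.02, 4.16], [0.16, 2.05], [-2.73, 2.73]. Speed limits (rad/s): [1.89, 1.89, 2.39, 2.39, 3.01, 3.01, 3.01].

INTERFACE

Orientations are given as a rotation vector (axis times angle).
In Python, from bench import readout, viewer, job gives the robot as it stands. The module is installed in compiled form; this text tells all that it offers.
- The arm moves only by the tool carry_out, never from a script. Its argument "series" is a list of rows, each a list of 7 numbers: the turn, a rotation vector about the tool's x, y, z in rad, then the shift along the tool's x, y, z in mm, then the opening, from -1 (shut) to 1 (fully open). In form: [[wx, wy, wz, x, y, z, hand], ...]. A call has 1 to 12 rows; each row is the pose to reach, as a shift and turn from the pose commanded when the call began, along the tool's axes at that moment; what a row does not reach only later rows make up. A row lasts 1/12 s, in which the tool goes at most 41.7 mm and 7.16 degrees, less where a joint would pass 70% of its speed; a pose out of reach is approached as far as the arm can. A call with a gripper value outside its range is refused whole. The fingers move at their own pace and stop on an object; "squeeze" is the grip in N (left out, the last holds). Time passes only in rows, so rows that repeat a pose let the fingers close. It gives the time, the measured TCP pose, the force, the opening and the grip force at its end, in the units of the state.
- readout.get_obs(): the state, without advancing time (a new reading comes with each control period).
- viewer.read_camera(name): name is "side" or "top"; returns (picture, depth): 480x640x3 uint8, blue, green, red; 480x640 float32, mm along the optical axis (not along the pixel's ray), 0 where there is no reading.
- viewer.calibration(name): a dict with "fovy" (degrees; the focal length in pixels is half the picture's height over the tangent of half this angle, whatever the lens; pixels are square), "cx", "cy" (the principal point, pixels), "rvec" (rotation vector, rad) and "tvec" (3), from world to camera coordinates, as OpenCV has them. Camera axes: x right, y down, z forward; pixel columns grow to the right and rows downward; lengths in mm; the calibration is good to about 2 mm. A picture is of the moment at which its call begins. calibration takes no time and is no camera call.
- job.close_job(): hands the job in; it is judged then, once.
The state is a dict: "t": time; "qpos": joint angles; "dq": joint speeds; "effort": joint torques, N m; "tool_pos": TCP position; "ee_rot": TCP orientation; "ft_force": force on the tool from outside, world axes, zero at the start; "moment": the same for the moment, N m; "grip_width": finger opening in mm; "finger_force": force on a finger pad.
Only numpy, scipy, OpenCV 4.12 (cv2) and the standard library are available. Lean on these libraries where they do the work, as an engineer would, in place of code of your own. Each camera call takes 0.05 s, during which the arm holds its last target. There are 200 camera calls.

## Working session

There is one attempt and no reset: what is moved stays moved. The work goes in short steps, Python scripts to look and compute and a tool call to move; the robot and the scene stay as the last step left them, time stands still between calls to the robot, and variables do not carry over. Pictures are saved under pics/ and viewed, at most 10 in all, crops included, and the job is handed in when it is done.

Besides the shell and the picture viewer there is one more tool, called after "Request:" as name([rows], argument=value, ...), one row to a line, values as JSON. carry_out: Moves the arm, as the interface text tells. Its arguments: {"type":"object","properties":{"series":{"type":"array","items":{"type":"array","items":{"type":"number"}}},"squeeze":{"type":"number"}},"required":["series"]}

```bash
mkdir -p pics; cat > h.py <<'E'
import numpy as np, cv2
from bench import readout, viewer, job
R=lambda v: cv2.Rodrigues(np.array(v,float))[0]
class Cam:
    def __init__(s,n):
        s.n=n; c=viewer.calibration(n); s.c=c
        s.f=240/np.tan(np.radians(c["fovy"])/2); s.cx,s.cy=c["cx"],c["cy"]
        s.R=R(c["rvec"]); s.t=np.array(c["tvec"],float).ravel(); s.o=-s.R.T@s.t
    def grab(s): s.img,s.d=viewer.read_camera(s.n); return s.img,s.d
    def plane(s,uv,z):
        uv=np.atleast_2d(uv).astype(float)
        r=np.c_[(uv[:,0]-s.cx)/s.f,(uv[:,1]-s.cy)/s.f,np.ones(len(uv))]@s.R
        return s.o+r*((z-s.o[2])/r[:,2])[:,None]
    def cloud(s):
        v,u=np.mgrid[:480,:640]
        p=np.stack([(u-s.cx)/s.f*s.d,(v-s.cy)/s.f*s.d,s.d],-1)
        w=(p-s.t)@s.R; w[s.d<=0]=np.nan; return w
    def proj(s,p):
        q=np.atleast_2d(p)@s.R.T+s.t; return np.c_[s.f*q[:,0]/q[:,2]+s.cx,s.f*q[:,1]/q[:,2]+s.cy]
E
python3 - <<'E'
from h import *
for n in("top","side"):
    c=Cam(n); c.grab(); cv2.imwrite(f"pics/{n}0.png",c.img); np.savez(f"{n}0.npz",img=c.img,d=c.d); print(n,c.c,c.o)
o=readout.get_obs(); print(o)
E
```

```text
top {'fovy': 42.212607913360266, 'cx': 321.4287574407948, 'cy': 237.72433255524325, 'rvec': array([ 2.1193149 , -2.16820485,  0.14206095]), 'tvec': array([   1.71110774,  613.66804105, 1360.11293845])} [ 415.66112561  -22.70839328 1432.90221416]
side {'fovy': 53.67717447370429, 'cx': 314.04267841624966, 'cy': 237.6924123716987, 'rvec': array([ 0.40234294, -2.81884467,  1.0806442 ]), 'tvec': array([552.40926414, 192.83746199, 865.2608344 ])} [413.41291023 571.94089559 770.05971912]
{'t': 0.1, 'qpos': array([-1.31755965,  0.4266568 ,  0.07385568,  1.60653361, -0.03409864,
        1.11081778, -0.06711177]), 'dq': array([ 9.18784389e-04, -1.52645782e-03,  7.79957304e-04, -1.83710565e-03,
       -1.49039163e-05,  1.05123126e-03,  3.33715402e-04]), 'effort': array([ 5.85066271e-03, -9.37465525e+01,  3.67623009e+00, -4.55042160e+01,
       -4.85055777e-02,  1.69120647e-02,  3.29275815e-05]), 'tool_pos': array([264.42922221, 620.61579668, 204.85831963]), 'ee_rot': array([-6.28389666e-01, -3.07795145e+00,  1.80078672e-03]), 'ft_force': array([-0.42776838, -0.22341745, -0.74489039]), 'moment': array([0.0498055 , 0.04251064, 0.05518139]), 'finger_force': 0.0, 'grip_width': 93.90447790063155}
```

View pics/top0.png

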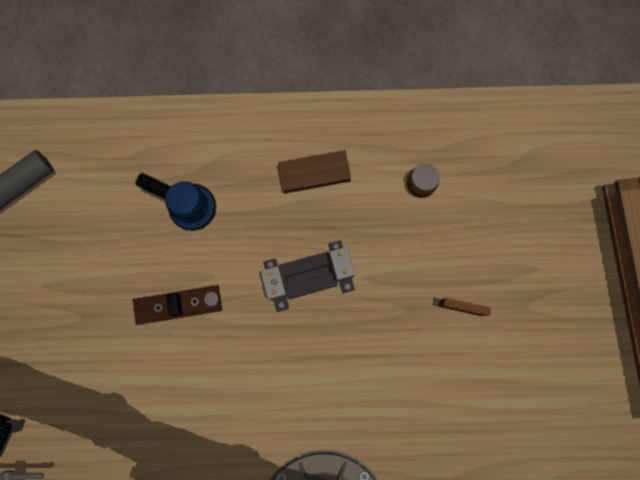

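View pics/side0.png

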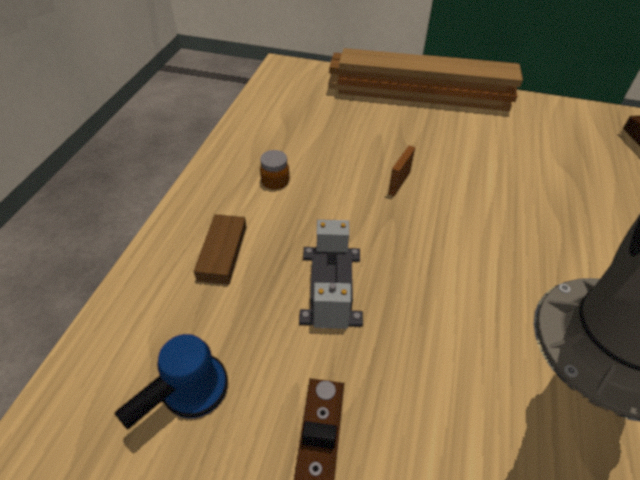

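The top view shows the jig at about (308,275) with its pin tower on the left (273,281). The cover is at (178,303) with its cap on the right, so it has to be turned half round. The board is on edge at (467,307). The sander (190,205), offcut (314,172) and jar (424,180) are clear of the work. The side view agrees, with the pin at (332,290) on the near tower.

```bash
python3 - <<'E'
from h import *
C={}
for n in("top","side"):
    c=Cam(n); z=np.load(f"{n}0.npz"); c.img,c.d=z["img"],z["d"]; C[n]=c; c.w=c.cloud()
def rect(n,box,lo,hi,col=None):
    c=C[n]; u0,v0,u1,v1=box; w=c.w[v0:v1,u0:u1]
    m=(w[...,2]>lo)&(w[...,2]<hi)
    p=w[m]; r=cv2.minAreaRect(p[:,:2].astype(np.float32))
    print(n,box,lo,hi,len(p),"c",np.round(r[0],1),"sz",np.round(r[1],1),"ang",round(r[2],1),"z med",np.round(np.median(p[:,2]),1),"mean",np.round(p.mean(0),1))
t=(240,230,375,325)
rect("top",t,84,97); rect("top",(250,250,297,325),84,95); rect("top",(320,230,365,300),84,95);rect("top",t,98,115)
rect("top",t,30,45)
rect("top",(120,270,235,340),12,30); rect("top",(120,270,235,340),48,70)
rect("top",(420,280,505,330),65,90);rect("top",(420,280,505,330),30,90)
s=(290,205,375,340)
rect("side",s,84,97);rect("side",s,98,115);rect("side",(300,280,365,335),84,95);rect("side",(300,210,365,245),84,95)
rect("side",(285,370,350,480),12,30);rect("side",(285,370,350,480),48,70)
rect("side",(370,140,430,205),30,90)
b=[C["top"].img[240:320,250:370],C["side"].img[205:335,285:380]]
b=[cv2.resize(x,None,fx=k,fy=k,interpolation=cv2.INTER_CUBIC) for x,k in zip(b,(3.25,4))]
h=max(x.shape[0] for x in b); b=[cv2.copyMakeBorder(x,0,h-x.shape[0],0,0,0) for x in b]
cv2.imwrite("pics/c1.png",np.hstack(b))
E
```

```text
top (240, 230, 375, 325) 84 97 1018 c [532.5  19.8] sz [ 64.5 196.2] ang 14.3 z med 89.4 mean [532.5  18.   89.6]
top (250, 250, 297, 325) 84 95 479 c [513.1  95.2] sz [64.  40.4] ang 14.2 z med 89.2 mean [512.8  94.8  89.2]
top (320, 230, 365, 300) 84 95 503 c [551.7 -55.9] sz [64.5 40.1] ang 14.2 z med 89.4 mean [550.9 -55.9  89.5]
top (240, 230, 375, 325) 98 115 30 c [541.1  22.1] sz [ 44.8 165.1] ang 7.8 z med 102.2 mean [521.6  67.3 102.9]
top (240, 230, 375, 325) 30 45 1427 c [531.9  22. ] sz [ 80.3 187.7] ang 14.2 z med 37.1 mean [531.7  20.   37.2]
top (120, 270, 235, 340) 12 30 1979 c [472.9 320.8] sz [ 60.7 198.7] ang 8.1 z med 18.9 mean [472.4 318.8  19.1]
top (120, 270, 235, 340) 48 70 264 c [472.8 320.6] sz [50.5 25.7] ang 9.1 z med 58.0 mean [472.7 319.4  58. ]
top (420, 280, 505, 330) 65 90 419 c [ 451.9 -323.7] sz [100.7  18.7] ang 76.0 z med 79.4 mean [ 451.7 -323.    78.9]
top (420, 280, 505, 330) 30 90 490 c [ 451.9 -323.7] sz [100.7  18.7] ang 76.0 z med 78.8 mean [ 451.4 -320.9   74.3]
side (290, 205, 375, 340) 84 97 1212 c [533.1  21.8] sz [ 64.  197.7] ang 14.2 z med 90.7 mean [529.5  35.   90.7]
side (290, 205, 375, 340) 98 115 53 c [533.6  24.5] sz [ 46.9 163.4] ang 13.7 z med 102.8 mean [518.3  81.7 102.1]
side (300, 280, 365, 335) 84 95 651 c [514.3  97.8] sz [62.9 41.1] ang 14.2 z med 90.6 mean [513.1 101.   90.4]
side (300, 210, 365, 245) 84 95 515 c [552.2 -53.4] sz [64.  42.5] ang 14.2 z med 90.7 mean [551.2 -50.3  90.5]
side (285, 370, 350, 480) 12 30 3104 c [476.1 304. ] sz [ 60.  160.3] ang 8.1 z med 21.1 mean [475.8 306.4  21.3]
side (285, 370, 350, 480) 48 70 623 c [473.4 323.2] sz [49.9 24.3] ang 7.7 z med 60.4 mean [472.9 324.9  59.6]
side (370, 140, 430, 205) 30 90 531 c [ 452.5 -320.3] sz [102.6  19.5] ang 75.5 z med 72.3 mean [ 452.5 -308.8   65.6]
```

View pics/c1.png

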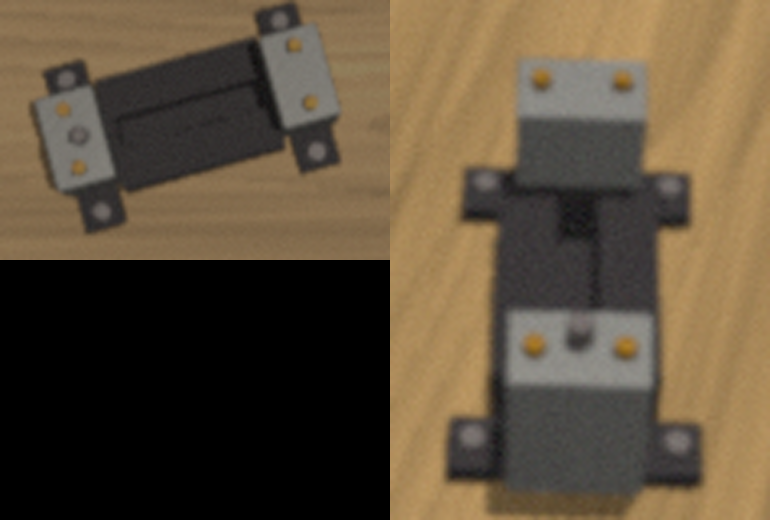

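```bash
cat > go.py <<'E'
# usage: go.py x y z toolY_angle_deg  (from measured pose): prints row numbers
import sys
from h import *
from scipy.spatial.transform import Rotation as Ro
def delta(x,y,z,a,o=None,p0=None):
    o=o or readout.get_obs(); R0=R(o["ee_rot"]); p=o["tool_pos"] if p0 is None else np.array(p0)
    a=np.radians(a); ty=np.array([np.cos(a),np.sin(a),0]); tz=np.array([0,0,-1.]); tx=np.cross(ty,tz)
    w=Ro.from_matrix(R0.T@np.c_[tx,ty,tz]).as_rotvec()
    return np.round(np.r_[w,R0.T@(np.array([x,y,z])-p)],4)
if __name__=="__main__":
    o=readout.get_obs(); ty=R(o["ee_rot"])[:,1]
    print("t",round(o["t"],2),"pos",o["tool_pos"].round(1),"yaw",np.degrees(np.arctan2(ty[1],ty[0])).round(2),"F",o["ft_force"].round(1),"w",round(o["grip_width"],1),"ff",round(o["finger_force"],1))
    v=list(map(float,sys.argv[1:]))
    for i in range(0,len(v),4): d=delta(*v[i:i+4]); print(d[:3].round(3),d[3:].round(1))
E
python3 go.py 540 300 205 30 560 -100 205 0 452.2 -322 205 -14
```

```text
t 0.1 pos [264.4 620.6 204.9] yaw 66.92 F [-0.4 -0.2 -0.7] w 93.9 ff 0.0
[-0.001  0.     0.644] [-3.792e+02 -1.869e+02  1.000e-01]
[-1.000e-03  1.000e-03  1.168e+00] [-5.544e+02 -5.471e+02  5.000e-01]
[-1.000e-03  1.000e-03  1.412e+00] [-542.2 -793.6    0.8]
```

Request:
carry_out([
  [0,0,0.644,-379,-187,0,1],
  [0,0,0.644,-379,-187,0,1],
  [0,0,0.644,-379,-187,0,1],
  [0,0,0.644,-379,-187,0,1],
  [0,0,0.644,-379,-187,0,1],
  [0,0,0.644,-379,-187,0,1],
  [0,0,0.644,-379,-187,0,1],
  [0,0,0.644,-379,-187,0,1],
  [0,0,0.644,-379,-187,0,1],
  [0,0,0.644,-379,-187,0,1],
  [0,0,1.168,-554,-547,0,1],
  [0,0,1.168,-554,-547,0,1],
])

```text
t: 1.1
tool_pos: [541.6, 219.4, 204.9]
ee_rot: [1.904, 2.498, -0.001]
ft_force: [0.9, -0.4, -0.5]
grip_width: 94.0
finger_force: 0.0
```

```bash
python3 go.py 560 -100 205 0 452.2 -322 205 -14
```

```text
t 1.1 pos [541.6 219.4 204.9] yaw 15.36 F [ 0.9 -0.4 -0.5] w 94.0 ff 0.0
[-0.     0.001  0.268] [-3.129e+02 -6.690e+01  1.000e-01]
[-0.     0.001  0.512] [-4.984e+02 -2.297e+02  3.000e-01]
```

Request:
carry_out([
  [0,0,0.268,-313,-67,0,1],
  [0,0,0.268,-313,-67,0,1],
  [0,0,0.268,-313,-67,0,1],
  [0,0,0.268,-313,-67,0,1],
  [0,0,0.268,-313,-67,0,1],
  [0,0,0.268,-313,-67,0,1],
  [0,0,0.512,-498,-230,0,1],
  [0,0,0.512,-498,-230,0,1],
  [0,0,0.512,-498,-230,0,1],
  [0,0,0.512,-498,-230,0,1],
  [0,0,0.512,-498,-230,0,1],
  [0,0,0.512,-498,-230,0,1],
])

```text
t: 2.1
tool_pos: [472.8, -265.3, 205.5]
ee_rot: [-2.469, -1.942, -0.0]
ft_force: [1.2, -0.3, 0.2]
grip_width: 93.6
finger_force: 0.0
```

Request:
carry_out([
  [0,0,0,0,0,0,1],
  [0,0,0,0,0,0,1],
  [0,0,0,0,0,0,1],
])

```text
t: 2.35
tool_pos: [474.0, -263.4, 205.3]
ee_rot: [-2.469, -1.941, 0.0]
ft_force: [-0.0, 0.7, -0.1]
grip_width: 93.9
finger_force: 0.0
```

```bash
python3 go.py 452.2 -322 110 -14 452.2 -322 52 -14
python3 - <<'E'
from h import *
for n in("top","side"):
    c=Cam(n); c.grab(); cv2.imwrite(f"pics/{n}1.png",c.img); w=c.cloud()
    # jig re-measure + pixel of TCP
    o=readout.get_obs(); print(n,c.proj(o["tool_pos"]).round(1))
    np.savez(f"{n}1.npz",img=c.img,d=c.d)
a=[cv2.imread(f"pics/{n}1.png") for n in("top","side")]
cv2.imwrite("pics/m1.png",np.hstack([cv2.resize(a[0][240:380,370:570],(400,280)),cv2.resize(a[1][20:230,300:540],(400,350))[:280]]))
E
```

```text
t 2.35 pos [ 474.  -263.4  205.3] yaw -13.66 F [-0.   0.7 -0.1] w 93.9 ff 0.0
[-0.    -0.     0.006] [-62.1  -7.3  95.2]
[-0.    -0.     0.006] [-62.1  -7.2 153.2]
top [[449.5 293.3]]
side [[397.6 124.3]]
```

View pics/m1.png

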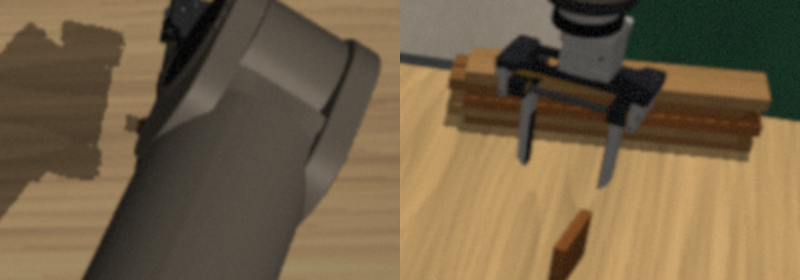

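The crop from the side camera shows the fingertip midpoint at about (398,123). The projected TCP is (397.6,124.3), so the calibration agrees with the robot. The arm hides the board from the top camera.

Request:
carry_out([
  [0,0,0.006,-62,-7,80,1],
  [0,0,0.006,-62,-7,80,1],
  [0,0,0.006,-62,-7,80,1],
  [0,0,0.006,-62,-7,80,1],
  [0,0,0.006,-62,-7,153,1],
  [0,0,0.006,-62,-7,153,1],
  [0,0,0.006,-62,-7,153,1],
  [0,0,0.006,-62,-7,153,1],
  [0,0,0.006,-62,-7,153,1],
])

```text
t: 3.2
tool_pos: [453.8, -322.3, 54.4]
ee_rot: [2.473, 1.935, 0.001]
ft_force: [0.5, 0.0, 0.3]
grip_width: 93.8
finger_force: 0.0
```

Request:
carry_out([
  [0,0,0,0,0,0,-1],
  [0,0,0,0,0,0,-1],
  [0,0,0,0,0,0,-1],
  [0,0,0,0,0,0,-1],
  [0,0,0,0,0,0,-1],
  [0,0,0,0,0,0,-1],
  [0,0,0,0,0,0,-1],
  [0,0,0,0,0,0,-1],
  [0,0,0,0,0,0,-1],
  [0,0,0,0,0,0,-1],
], squeeze=25)

```text
t: 4.03
tool_pos: [452.5, -322.4, 52.4]
ee_rot: [-2.475, -1.934, 0.0]
ft_force: [0.5, 0.2, 0.3]
grip_width: 30.6
finger_force: 0.0
```

```bash
python3 go.py 452.2 -322 150 -14 532.8 20.8 150 14.2
```

```text
t 4.03 pos [ 452.5 -322.4   52.4] yaw -13.99 F [0.5 0.2 0.3] w 30.6 ff 0.0
[-0.  0.  0.] [  0.3  -0.4 -97.6]
[-0.     0.    -0.492] [352.4  -5.  -97.6]
```

Request:
carry_out([
  [0,0,0,0,0,0,-1],
  [0,0,0,0,0,0,-1],
  [0,0,0,0,0,0,-1],
  [0,0,0,0,0,0,-1],
  [0,0,0,0,0,0,-1],
  [0,0,0,0,0,0,-1],
])

```text
t: 4.53
tool_pos: [452.5, -322.3, 52.4]
ee_rot: [-2.475, -1.934, 0.0]
ft_force: [-0.3, -0.5, -1.0]
grip_width: 17.8
finger_force: 25.0
```

Request:
carry_out([
  [0,0,0,0,0,-30,-1],
  [0,0,0,0,0,-60,-1],
  [0,0,0,0,0,-97,-1],
  [0,0,0,0,0,-97,-1],
  [0,0,-0.492,352,-5,-97,-1],
  [0,0,-0.492,352,-5,-97,-1],
  [0,0,-0.492,352,-5,-97,-1],
  [0,0,-0.492,352,-5,-97,-1],
  [0,0,-0.492,352,-5,-97,-1],
  [0,0,-0.492,352,-5,-97,-1],
  [0,0,-0.492,352,-5,-97,-1],
  [0,0,-0.492,352,-5,-97,-1],
])

```text
t: 5.53
tool_pos: [528.5, 4.3, 149.6]
ee_rot: [1.93, 2.479, 0.001]
ft_force: [1.3, -0.7, -1.0]
grip_width: 17.7
finger_force: 25.0
```

Request:
carry_out([
  [0,0,0,0,0,0,-1],
  [0,0,0,0,0,0,-1],
  [0,0,0,0,0,0,-1],
])

```text
t: 5.78
tool_pos: [528.3, 2.0, 149.3]
ee_rot: [-1.929, -2.479, 0.001]
ft_force: [-0.1, -0.4, -1.8]
grip_width: 17.5
finger_force: 25.0
```

```bash
python3 go.py 532.8 20.8 150 14.2
```

```text
t 5.78 pos [528.3   2.  149.3] yaw 14.23 F [-0.1 -0.4 -1.8] w 17.5 ff 25.0
[-0.  0.  0.] [17.1  9.  -0.7]
```

Request:
carry_out([
  [0,0,0,17,9,-1,-1],
  [0,0,0,17,9,-1,-1],
  [0,0,0,17,9,-1,-1],
  [0,0,0,17,9,-1,-1],
  [0,0,0,17,9,-1,-1],
])

```text
t: 6.2
tool_pos: [532.9, 19.6, 150.5]
ee_rot: [1.932, 2.477, -0.0]
ft_force: [-0.0, -0.2, -0.8]
grip_width: 18.1
finger_force: 25.0
```

```bash
python3 go.py 532.8 20.8 150 14.2
python3 - <<'E'
from h import *
c=Cam("side"); c.grab(); w=c.cloud(); np.savez("side2.npz",img=c.img,d=c.d)
cv2.imwrite("pics/s2.png",cv2.resize(c.img[170:340,260:400],(560,680))[:600])
c2=Cam("top"); c2.grab(); np.savez("top2.npz",img=c2.img,d=c2.d)
cv2.imwrite("pics/ts2.png",np.hstack([cv2.resize(c.img[150:340,260:400],(420,570)),cv2.resize(c2.img[215:335,240:380],(380,326),interpolation=cv2.INTER_CUBIC)[:570] if 0 else cv2.copyMakeBorder(cv2.resize(c2.img[215:335,240:380],(380,326)),0,244,0,0,0)]))
E
```

```text
t 6.2 pos [532.9  19.6 150.5] yaw 14.11 F [-0.  -0.2 -0.8] w 18.1 ff 25.0
[-0.     0.    -0.002] [1.2 0.2 0.5]
```

View pics/ts2.png

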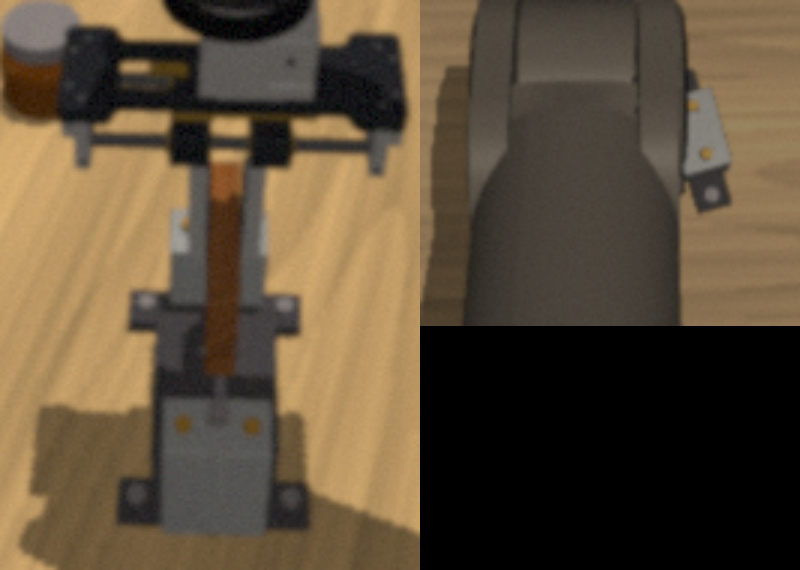

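The side crop shows the board held level over the slot, its near end at about column 334 and the pin at 333. The arm hides the jig in the top view, so I measure the board against the jig in the side camera.

```bash
python3 - <<'E'
from h import *
c=Cam("side"); z=np.load("side2.npz"); c.img,c.d=z["img"],z["d"]; w=c.cloud()
hsv=cv2.cvtColor(c.img,cv2.COLOR_BGR2HSV)
m=np.zeros((480,640),bool); m[195:285,318:348]=1
m&=(hsv[...,1]>120)&(hsv[...,0]<20)&(w[...,2]>85)&(w[...,2]<190)
o=np.array([533.2,22.0]); a=np.radians(14.2); ex=np.array([np.cos(a),np.sin(a)]); ey=np.array([-ex[1],ex[0]])
p=w[m]; q=np.c_[(p[:,:2]-o)@ex,(p[:,:2]-o)@ey,p[:,2]]
f=q[(q[:,2]<165)&(q[:,2]>105)]
print(len(p),"z",np.percentile(q[:,2],[1,50,99]).round(1))
print("end face x",np.percentile(f[:,0],[2,50,98]).round(1),"y",np.percentile(f[:,1],[5,50,95]).round(1))
for lo in (105,120,135,150): g=f[(f[:,2]>lo)&(f[:,2]<lo+15)]; print(lo,np.percentile(g[:,0],[2,98]).round(1),np.median(g[:,1]).round(1))
# subpixel edges of mask by row
for v in range(225,275,8):
    us=np.where(m[v])[0]; print(v,us.min(),us.max(), end='; ')
# jig references in jig frame from first side picture
z=np.load("side0.npz"); c.img,c.d=z["img"],z["d"]; w0=c.cloud()
r=w0[280:335,300:365].reshape(-1,3); r=r[(r[:,2]>86)&(r[:,2]<94)]; r=np.c_[(r[:,:2]-o)@ex,(r[:,:2]-o)@ey]
print("\npin tower",np.percentile(r,[1,50,99],axis=0).round(1).tolist())
r=w0[210:245,300:365].reshape(-1,3); r=r[(r[:,2]>86)&(r[:,2]<94)]; r=np.c_[(r[:,:2]-o)@ex,(r[:,:2]-o)@ey]
print("far tower",np.percentile(r,[1,50,99],axis=0).round(1).tolist())
print("slot px predicted corners",c.proj([[*(o+sx*10.5*ex+sy*51.5*ey),38] for sx in(-1,1) for sy in(-1,1)]).round(1).tolist())
# pin: raised points
r=w0[280:300,320:345].reshape(-1,3); r=r[(r[:,2]>99)]; print("pin",np.c_[(r[:,:2]-o)@ex,(r[:,:2]-o)@ey].mean(0).round(1),r[:,2].max().round(1),len(r))
E
```

```text
685 z [100.9 178.  180.9]
end face x [-7.6  0.2  8.1] y [45.4 47.1 48.7]
105 [-7.4  6.8] 47.4
120 [-6.9  7.3] 47.1
135 [-7.8  8.1] 47.3
150 [-7.4  8.1] 46.9
225 330 339; 233 330 338; 241 330 338; 249 330 338; 257 329 338; 265 329 337; 273 329 337; 
pin tower [[-31.0, 58.6], [0.4, 83.0], [30.8, 98.2]]
far tower [[-31.6, -96.9], [-0.1, -74.2], [31.5, -57.1]]
slot px predicted corners [[337.2, 254.2], [337.1, 296.5], [326.7, 253.9], [325.9, 296.2]]
pin [ 0.1 75.3] 107.0 38
```

```bash
python3 - <<'E'
from h import *
o=np.array([533.2,22.0]); a=np.radians(14.2); ex=np.array([np.cos(a),np.sin(a)]); ey=np.array([-ex[1],ex[0]])
c=Cam("side"); z=np.load("side0.npz"); c.img,c.d=z["img"],z["d"]; w=c.cloud()
J=lambda p:np.c_[(p[:,:2]-o)@ex,(p[:,:2]-o)@ey,p[:,2]]
q=J(w[295:335,314:350].reshape(-1,3)); g=q[(q[:,2]>25)&(q[:,2]<75)]; print("near tower face y (98)",np.median(g[:,1]),len(g))
q=J(w[225:260,314:350].reshape(-1,3)); g=q[(q[:,2]>50)&(q[:,2]<80)]; print("far tower inner face y (-58)",np.median(g[:,1]),len(g))
# board initial: end face facing camera
q=w[140:205,370:430].reshape(-1,3); q=q[(q[:,2]>20)&(q[:,2]<85)]; b=np.array([452.2,-322.]); 
a2=np.radians(76); l=np.array([np.cos(a2),np.sin(a2)]); s=(q[:,:2]-b)@l; n=(q[:,:2]-b)@np.array([l[1],-l[0]])
tt=q[:,2]>76; print("top strip along",np.percentile(s[tt],[1,99]),"across",np.percentile(n[tt],[1,99]),tt.sum()); print("lower pts along max",np.percentile(s[~tt],[50,90,99]),"across",np.percentile(n[~tt],[1,50,99]))
c.grab(); w=c.cloud(); hsv=cv2.cvtColor(c.img,cv2.COLOR_BGR2HSV); ob=readout.get_obs(); print(ob["tool_pos"])
m=np.zeros((480,640),bool); m[195:285,318:348]=1
m&=(hsv[...,1]>120)&(hsv[...,0]<20); q=J(w[m]); g=q[(q[:,2]>105)&(q[:,2]<165)]; print("end face",np.median(g,axis=0)); print("TCP jig",J(ob["tool_pos"][None]))
E
```

```text
near tower face y (98) 97.26448019514407 544
far tower inner face y (-58) -58.72583940762982 318
top strip along [-49.00829392  50.38197028] across [-8.76705637  9.14321989] 233
lower pts along max [33.60584012 50.09361208 51.60454699] across [-9.24812647 -7.92212923  8.99894957]
[532.92569634  20.19170768 150.48627561]
end face [  0.2833282   47.64077372 139.47562634]
TCP jig [[ -0.70950987  -1.68575187 150.48627561]]
```

Request:
carry_out([
  [0,0,-0.002,0.9,-0.1,20,-1],
  [0,0,-0.002,0.9,-0.1,40,-1],
  [0,0,-0.002,0.9,-0.1,56,-1],
  [0,0,-0.002,0.9,-0.1,56,-1],
  [0,0,-0.002,0.9,-0.1,56,-1],
  [0,0,-0.002,0.9,-0.1,56,-1],
  [0,0,-0.002,0.9,-0.1,56,-1],
])

```text
t: 6.93
tool_pos: [533.4, 21.7, 95.5]
ee_rot: [1.927, 2.48, 0.002]
ft_force: [0.1, 0.6, -1.7]
grip_width: 18.0
finger_force: 25.0
```

Request:
carry_out([
  [0,0,0,0,0,2,-1],
  [0,0,0,0,0,4,-1],
  [0,0,0,0,0,6,-1],
  [0,0,0,0,0,8,-1],
  [0,0,0,0,0,8,-1],
  [0,0,0,0,0,8,-1],
])

```text
t: 7.43
tool_pos: [532.6, 21.7, 86.3]
ee_rot: [-1.927, -2.481, 0.001]
ft_force: [0.8, 0.6, -0.6]
grip_width: 17.8
finger_force: 25.0
```

```bash
python3 go.py 532.8 20.8 60 14.2
```

```text
t 7.43 pos [532.6  21.7  86.3] yaw 14.32 F [ 0.8  0.6 -0.6] w 17.8 ff 25.0
[-0.     0.     0.002] [-0.9  0.  26.3]
```

Request:
carry_out([
  [0,0,0,0,0,4,-1],
  [0,0,0,0,0,8,-1],
  [0,0,0,0,0,12,-1],
  [0,0,0,0,0,16,-1],
  [0,0,0,0,0,19,-1],
  [0,0,0,0,0,22,-1],
  [0,0,0,0,0,24,-1],
  [0,0,0,0,0,26,-1],
  [0,0,0,0,0,27,-1],
  [0,0,0,0,0,27,-1],
])

```text
t: 8.27
tool_pos: [532.8, 21.7, 60.2]
ee_rot: [-1.927, -2.481, -0.001]
ft_force: [-4.9, 1.0, 18.3]
grip_width: 18.0
finger_force: 25.0
```

```bash
python3 go.py 532.8 20.8 60 14.2
```

```text
t 8.27 pos [532.8  21.7  60.2] yaw 14.32 F [-4.9  1.  18.3] w 18.0 ff 25.0
[ 0.    -0.001  0.002] [-0.9 -0.3  0.2]
```

Request:
carry_out([
  [0,0,0,0,0,0,0.1],
  [0,0,0,0,0,0,0.1],
  [0,0,0,0,0,0,0.1],
  [0,0,0,0,0,0,0.1],
  [0,0,0,0,0,0,0.1],
  [0,0,0,0,0,-40,0.1],
  [0,0,0,0,0,-80,0.1],
  [0,0,0,0,0,-130,0.1],
  [0,0,0,0,0,-130,0.1],
  [0,0,0,0,0,-130,0.1],
])

```text
t: 9.1
tool_pos: [534.5, 22.0, 192.6]
ee_rot: [1.925, 2.479, 0.007]
ft_force: [0.9, 0.4, -0.1]
grip_width: 51.8
finger_force: 0.0
```

```bash
python3 go.py 473 321.7 190 -81.9
python3 - <<'E'
from h import *
o=np.array([533.2,22.0]); a=np.radians(14.2); ex=np.array([np.cos(a),np.sin(a)]); ey=np.array([-ex[1],ex[0]])
c=Cam("side"); c.grab(); w=c.cloud(); hsv=cv2.cvtColor(c.img,cv2.COLOR_BGR2HSV)
m=np.zeros((480,640),bool); m[215:310,315:350]=1; m&=(hsv[...,1]>120)&(hsv[...,0]<20)&(w[...,2]>30)
q=w[m]; print(len(q),"z",np.percentile(q[:,2],[1,50,99])); q=q[q[:,2]>82]; print("top jig x/y",np.percentile((q[:,:2]-o)@ex,[2,98]),np.percentile((q[:,:2]-o)@ey,[2,98]))
cv2.imwrite("pics/s3.png",cv2.resize(c.img[150:340,250:420],(510,570)))
E
```

```text
t 9.1 pos [534.5  22.  192.6] yaw 14.32 F [ 0.9  0.4 -0.1] w 51.8 ff 0.0
[ 0.004 -0.005  1.679] [305.6  14.6   2.9]
472 z [51.82562347 88.82271225 98.0644765 ]
top jig x/y [-19.66596187  21.58720649] [-78.39749115  82.79999568]
```

View pics/s3.png

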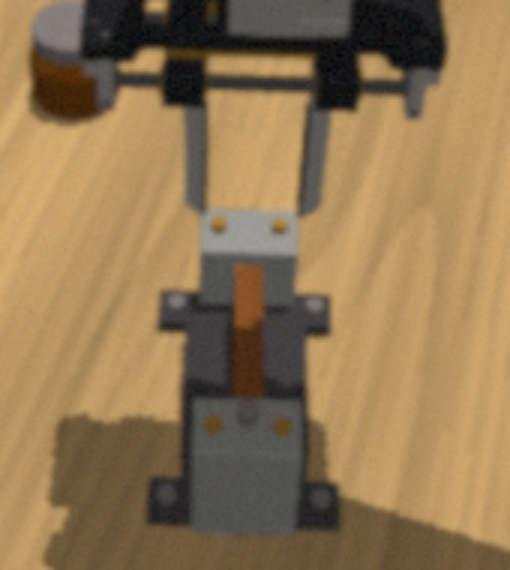

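The side crop shows the board standing home in the slot with its top level with the towers (crop column 247), and the pin at (248,412) in the crop. Next is the cover.

Request:
carry_out([
  [0,0,1.679,306,14.5,3,-0.15],
  [0,0,1.679,306,14.5,3,-0.15],
  [0,0,1.679,306,14.5,3,-0.15],
  [0,0,1.679,306,14.5,3,-0.15],
  [0,0,1.679,306,14.5,3,-0.15],
  [0,0,1.679,306,14.5,3,-0.15],
  [0,0,1.679,306,14.5,3,-0.15],
  [0,0,1.679,306,14.5,3,-0.15],
  [0,0,1.679,306,14.5,3,-0.15],
  [0,0,1.679,306,14.5,3,-0.15],
  [0,0,1.679,306,14.5,3,-0.15],
  [0,0,1.679,306,14.5,3,-0.15],
])

```text
t: 10.15
tool_pos: [470.3, 321.6, 184.7]
ee_rot: [3.071, 0.654, -0.003]
ft_force: [0.2, -1.0, 0.7]
grip_width: 40.1
finger_force: 0.0
```

Request:
carry_out([
  [0,0,0,0,0,0,-0.15],
  [0,0,0,0,0,0,-0.15],
])

```text
t: 10.32
tool_pos: [470.5, 321.5, 185.2]
ee_rot: [3.068, 0.669, -0.002]
ft_force: [0.3, -0.3, -0.4]
grip_width: 39.7
finger_force: 0.0
```

```bash
python3 go.py 473 321.7 110 -81.9; python3 -c "
from bench import readout;print(readout.get_obs()['qpos'].round(2))"
```

```text
t 10.32 pos [470.5 321.5 185.2] yaw -65.4 F [ 0.3 -0.3 -0.4] w 39.7 ff 0.0
[0.001 0.002 0.288] [ 2.5  0.8 75.2]
[-1.21  0.32  0.62  1.89 -0.21  1.   -1.64]
```

Request:
carry_out([
  [0,0,0.288,2.5,0.8,0,-0.15],
  [0,0,0.288,2.5,0.8,30,-0.15],
  [0,0,0.288,2.5,0.8,60,-0.15],
  [0,0,0.288,2.5,0.8,75,-0.15],
  [0,0,0.288,2.5,0.8,75,-0.15],
  [0,0,0.288,2.5,0.8,75,-0.15],
])

```text
t: 10.82
tool_pos: [473.5, 321.5, 110.9]
ee_rot: [3.132, 0.22, -0.002]
ft_force: [0.0, 0.2, 0.4]
grip_width: 40.5
finger_force: 0.0
```

```bash
python3 go.py 473 321.7 23 -81.9
python3 - <<'E'
from h import *
o=readout.get_obs()
c=Cam("side"); c.grab(); print(c.proj(o["tool_pos"])); cv2.imwrite("pics/s4.png",cv2.resize(c.img[300:480,220:420],(600,540)))
E
```

```text
t 10.82 pos [473.5 321.5 110.9] yaw -81.97 F [0.  0.2 0.4] w 40.5 ff 0.0
[ 0.002  0.001 -0.001] [-0.4 -0.4 87.9]
[[320.29122998 415.86446816]]
```

View pics/s4.png

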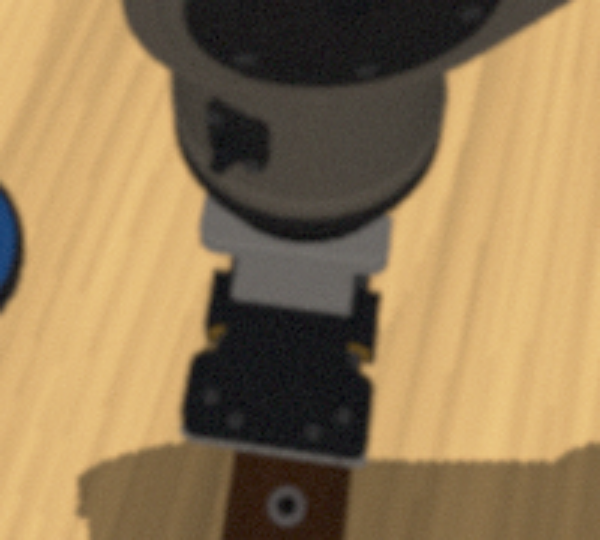

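The gripper is lined up with the plate in the side crop, with the near bolt at (286,507) in the crop. The sander is well clear to the left, so I go down.

Request:
carry_out([
  [0,0,0,-0.4,-0.4,30,-0.15],
  [0,0,0,-0.4,-0.4,60,-0.15],
  [0,0,0,-0.4,-0.4,75,-0.15],
  [0,0,0,-0.4,-0.4,82,-0.15],
  [0,0,0,-0.4,-0.4,87,-0.15],
  [0,0,0,-0.4,-0.4,87,-0.15],
  [0,0,0,-0.4,-0.4,87,-0.15],
  [0,0,0,-0.4,-0.4,87,-1],
  [0,0,0,-0.4,-0.4,87,-1],
  [0,0,0,-0.4,-0.4,87,-1],
  [0,0,0,-0.4,-0.4,87,-1],
  [0,0,0,-0.4,-0.4,87,-1],
], squeeze=45)

```text
t: 11.87
tool_pos: [473.6, 323.0, 25.3]
ee_rot: [-3.133, -0.216, -0.001]
ft_force: [-2.2, -0.5, 8.4]
grip_width: 23.6
finger_force: 45.0
```

Request:
carry_out([
  [0,0,0,0,0,0,-1],
  [0,0,0,0,0,-40,-1],
  [0,0,0,0,0,-80,-1],
  [0,0,0,0,0,-120,-1],
  [0,0,0,0,0,-150,-1],
  [0,0,0,0,0,-150,-1],
  [0,0,0,0,0,-150,-1],
  [0,0,0,0,0,-150,-1],
])

```text
t: 12.53
tool_pos: [472.5, 322.4, 173.6]
ee_rot: [3.134, 0.216, -0.002]
ft_force: [0.2, 0.0, -3.1]
grip_width: 24.0
finger_force: 45.0
```

```bash
python3 go.py 535 122 175 -5 533 21 175 104.2
```

```text
t 12.53 pos [472.5 322.4 173.6] yaw -82.11 F [ 0.2  0.  -3.1] w 24.0 ff 45.0
[-0.000e+00  1.000e-03 -1.346e+00] [ 34.4 207.1  -1.4]
[ 2.000e-03 -0.000e+00  3.031e+00] [ 18.6 306.8  -1.3]
```

Request:
carry_out([
  [0,0,-1.346,34,207,-5,-1],
  [0,0,-1.346,34,207,-5,-1],
  [0,0,-1.346,34,207,-5,-1],
  [0,0,-1.346,34,207,-5,-1],
  [0,0,-1.346,34,207,-5,-1],
  [0,0,-1.346,34,207,-5,-1],
  [0,0,-1.346,34,207,-5,-1],
  [0,0,-1.346,34,207,-5,-1],
  [0,0,-1.346,34,207,-5,-1],
  [0,0,-1.346,34,207,-5,-1],
  [0,0,-1.346,34,207,-5,-1],
  [0,0,-1.346,34,207,-5,-1],
])

```text
t: 13.53
tool_pos: [534.2, 121.7, 177.7]
ee_rot: [-2.309, -2.129, 0.005]
ft_force: [0.3, 0.6, -2.4]
grip_width: 23.7
finger_force: 45.0
```

```bash
python3 go.py 533 60 175 70
```

```text
t 13.53 pos [534.2 121.7 177.7] yaw -4.65 F [ 0.3  0.6 -2.4] w 23.7 ff 45.0
[-0.003 -0.    -1.303] [-61.5   3.8   2.8]
```

Request:
carry_out([
  [0,0,-1.303,-61,4,2,-1],
  [0,0,-1.303,-61,4,2,-1],
  [0,0,-1.303,-61,4,2,-1],
  [0,0,-1.303,-61,4,2,-1],
  [0,0,-1.303,-61,4,2,-1],
  [0,0,-1.303,-61,4,2,-1],
  [0,0,-1.303,-61,4,2,-1],
  [0,0,-1.303,-61,4,2,-1],
  [0,0,-1.303,-61,4,2,-1],
  [0,0,-1.303,-61,4,2,-1],
  [0,0,-1.303,-61,4,2,-1],
  [0,0,-1.303,-61,4,2,-1],
])

```text
t: 14.53
tool_pos: [533.1, 60.7, 176.2]
ee_rot: [-0.556, -3.09, 0.001]
ft_force: [0.6, 0.0, -3.9]
grip_width: 23.9
finger_force: 45.0
```

```bash
python3 go.py 533 22 160 104.2
```

```text
t 14.53 pos [533.1  60.7 176.2] yaw 69.6 F [ 0.6  0.  -3.9] w 23.9 ff 45.0
[-0.001 -0.002 -0.604] [-13.4 -36.3  16.2]
```

Request:
carry_out([
  [0,0,-0.604,-13.4,-36.3,0,-1],
  [0,0,-0.604,-13.4,-36.3,0,-1],
  [0,0,-0.604,-13.4,-36.3,0,-1],
  [0,0,-0.604,-13.4,-36.3,0,-1],
  [0,0,-0.604,-13.4,-36.3,0,-1],
  [0,0,-0.604,-13.4,-36.3,10,-1],
  [0,0,-0.604,-13.4,-36.3,16,-1],
  [0,0,-0.604,-13.4,-36.3,16,-1],
  [0,0,-0.604,-13.4,-36.3,16,-1],
])

```text
t: 15.28
tool_pos: [533.2, 22.2, 160.4]
ee_rot: [0.382, -3.116, 0.0]
ft_force: [-0.8, -0.1, -2.6]
grip_width: 24.0
finger_force: 45.0
```

```bash
python3 go.py 533 21 160 104.2
python3 - <<'E'
from h import *
a=np.radians(14.2); ex=np.array([np.cos(a),np.sin(a)]); ey=np.array([-ex[1],ex[0]])
J=lambda p,o:np.c_[(p[:,:2]-o)@ex,(p[:,:2]-o)@ey,p[:,2]]
# pin from initial pictures
for n,o,box in(("top",(532.5,19.7),(262,272,285,292)),("side",(533.2,21.4),(322,280,342,300))):
    c=Cam(n); z=np.load(f"{n}0.npz"); c.img,c.d=z["img"],z["d"]; w=c.cloud(); u0,v0,u1,v1=box
    h=w[v0:v1,u0:u1]; q=J(h.reshape(-1,3),np.array(o)); k=(q[:,2]>97)&(abs(q[:,0])<11)
    print(n,"pin pts",k.sum(),np.percentile(q[k],[5,50,95],axis=0).round(1).tolist())
    g=cv2.cvtColor(c.img,cv2.COLOR_BGR2GRAY)[v0:v1,u0:u1].astype(int); print(g if n=="top" else "")
    hs=cv2.cvtColor(c.img,cv2.COLOR_BGR2HSV); m=((hs[...,1]>140)&(hs[...,0]>10)&(hs[...,0]<25)&(hs[...,2]>110)).astype(np.uint8)
    mm=np.zeros_like(m); mm[235:320,255:360]=1 
    if n=="side": mm[:]=0; mm[215:300,312:352]=1
    zz=w[...,2]>88; N,L,S,Ce=cv2.connectedComponentsWithStats(m*mm*zz.astype(np.uint8))
    for i in range(1,N):
        if S[i,4]>3: print("plunger",S[i,4],J(c.plane(Ce[i],96),np.array(o)).round(1))
# cover held now
c=Cam("side"); c.grab(); w=c.cloud(); cv2.imwrite("pics/s5.png",cv2.resize(c.img[140:350,240:430],(570,630))[:600])
q=J(w[150:340,280:390].reshape(-1,3),np.array((533.2,21.4))); k=(q[:,2]>146)&(q[:,2]<164)&(abs(q[:,0])<45); print("plate",k.sum(),np.percentile(q[k],[1,50,99],axis=0).round(1).tolist())
E
```

```text
t 15.28 pos [533.2  22.2 160.4] yaw 103.99 F [-0.8 -0.1 -2.6] w 24.0 ff 45.0
[-0.    -0.002 -0.004] [ 0.5 -1.1  0.4]
top pin pts 22 [[-4.7, 69.6, 98.8], [-0.3, 73.8, 103.5], [3.6, 77.6, 108.7]]
[[114 117 119 118 117 112 111 113 111 113 117 115 120 120 122 119 116  96
   59  46  46  46  48]
 [114 117 116 117 115 110 111 111 110 105 115 118 121 120 120 119 119 105
   63  46  51  50  47]
 [113 120 117 117 114 110 112 111 108 104 115 118 120 119 119 119 119 110
   72  44  44  48  50]
 [109 117 117 114 118 113 106 107 108 104 115 119 117 118 120 120 123 116
   83  53  51  47  49]
 [104 119 116 117 118 120 112 112 115 116 118 119 118 120 119 121 121 120
   98  57  49  48  45]
 [ 93 113 117 120 121 115 116 117 118 121 118 117 117 118 121 122 122 118
  107  66  48  48  43]
 [ 83 112 121 119 119 116 117 119 120 117 113 108 108 113 117 120 121 122
  112  75  53  46  47]
 [ 78 111 120 120 116 117 117 118 118 113  95  94 100  95 106 114 123 122
  117  90  53  52  46]
 [ 77 104 116 116 116 118 117 119 112  92  88  93  97  92  92 103 119 122
  121 102  61  49  49]
 [ 71  94 115 118 119 119 120 122
[... 740 characters left out ...]
5]
 [ 96  73  65  86 117 123 118 120 117 116 109 107 112 118 118 121 124 124
  123 127 125 115  75]
 [107  77  63  82 113 121 120 119 120 116 106 105 113 113 114 122 123 122
  125 127 128 118  91]
 [111  85  66  78 109 117 120 118 120 117 108 110 116 111 107 120 121 123
  124 124 126 123 104]]
plunger 5 [[ 19.3 -78.5  96. ]]
plunger 4 [[-20.6 -78.9  96. ]]
plunger 4 [[19.1 80.1 96. ]]
plunger 4 [[-21.4  80.8  96. ]]
side pin pts 42 [[-5.7, 69.9, 98.7], [-0.5, 76.5, 103.3], [4.6, 79.8, 106.4]]

plunger 8 [[ 20.8 -78.4  96. ]]
plunger 6 [[-19.3 -78.6  96. ]]
plunger 13 [[20.6 81.2 96. ]]
plunger 12 [[-19.1  81.6  96. ]]
plate 1676 [[-28.7, -9.8, 147.2], [1.3, 57.0, 156.3], [30.2, 98.5, 161.7]]
```

View pics/s5.png

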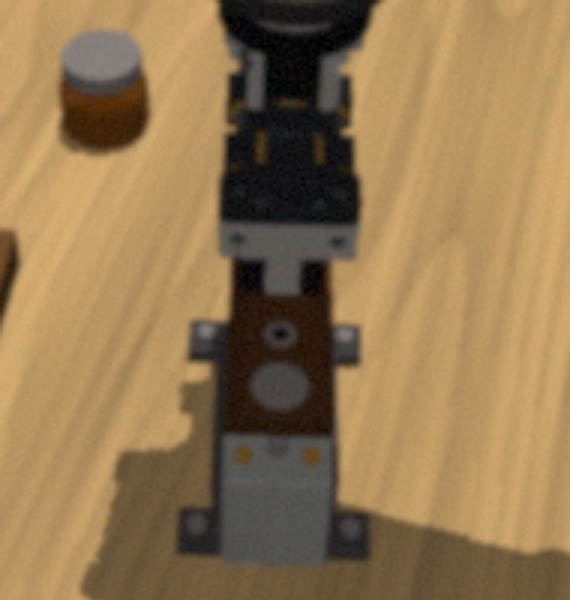

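The side crop shows the cover held square, the cap at px (333,269) and the pin just below the plate's end. Next is the bore's position relative to the pin.

```bash
python3 - <<'E'
from h import *
a=np.radians(14.2); ex=np.array([np.cos(a),np.sin(a)]); ey=np.array([-ex[1],ex[0]])
J=lambda p,o:np.c_[(p[:,:2]-o)@ex,(p[:,:2]-o)@ey,p[:,2]]
t,s=Cam("top"),Cam("side"); os=np.array((533.2,21.4)); ot=np.array((532.5,19.7))
print("top pin",J(t.plane([273.6,281.4],104),ot)-[-0.9,.87,0])
im=np.load("side0.npz")["img"]; print(cv2.cvtColor(im,cv2.COLOR_BGR2GRAY)[279:300,324:342])
s.grab(); hs=cv2.cvtColor(s.img,cv2.COLOR_BGR2HSV); m=np.zeros((480,640),np.uint8); m[258:281,320:348]=(hs[258:281,320:348,1]<60)&(hs[258:281,320:348,2]>60)
N,L,S,C=cv2.connectedComponentsWithStats(m); i=1+S[1:,4].argmax(); print("cap",S[i],C[i],J(s.plane(C[i],158.5),os)-[.75,1.45,0])
print("pin px for jig y:",[ (y,s.proj([*(os+(.75)*ex+(y+1.45)*ey),104.5]).round(1).tolist()) for y in(72,74,76,78)])
print(readout.get_obs()["tool_pos"], J(readout.get_obs()["tool_pos"][None],os))
E
```

```text
top pin [[ -0.37705128  73.66247054 104.        ]]
[[ 58  60  61  56  59  60  51  52  61  58  50  34  46  45  59  59  59  56]
 [ 58  62  55  61  58  54  56  60  56  58  56  46  41  50  49  58  56  61]
 [ 64  60  63  58  65  60  62  63  60  60  54  43  44  47  58  65  63  59]
 [ 87  88  93  90  91  89  80  75  78  74  73  73  76  81  88  86  82  79]
 [121 121 124 125 118 115 102 100 103  95 101 102 111 115 119 121 118 111]
 [138 137 138 139 133 126 114 112 112 113 117 117 125 135 134 137 137 132]
 [140 139 141 136 127 122 112 115 115 111 113 115 124 135 138 136 142 138]
 [137 141 136 138 127 114 105 106 112 109 108 108 122 135 135 140 140 139]
 [136 139 138 139 126 104  89  98 100 100  93  98 119 133 140 138 137 138]
 [141 143 142 140 121  95  76  73  81  81  75  92 118 131 135 139 136 141]
 [138 140 141 136 117  85  66  63  60  62  68  92 115 138 140 139 139 132]
 [134 138 141 131 114  80  58  55  57  59  73  93 123 137 141 136 134 130]
 [128 135 141 139 119  92  68  63  62  76  92 109 128 140 138 137 129 120]
 [124 136 143 136 129 111  93  85  85  98 110 126 135 140 147 136 119 103]
 [128 139 140 142 139 134 124 119 116 123 130 137 141 141 138 135 119  97]
 [137 142 139 143 143 138 139 135 130 136 138 142 137 142 143 138 128 110]
 [144 137 140 141 138 140 141 140 137 138 141 137 141 140 138 143 136 130]
 [141 140 139 138 138 139 143 140 142 140 140 142 143 139 142 138 141 138]
 [142 144 138 140 143 143 143 140 142 138 140 143 143 143 141 144 140 139]
 [143 143 141 141 139 142 146 144 146 141 141 142 140 142 144 144 142 141]
 [140 144 140 142 140 139 140 139 141 144 141 140 134 141 141 143 140 137]]
cap [324 261  19  16 229] [332.74235808 268.06550218] [[  0.94076715  78.60622285 158.5       ]]
pin px for jig y: [(72, [[332.3, 284.4]]), (74, [[332.2, 285.4]]), (76, [[332.2, 286.3]]), (78, [[332.2, 287.2]])]
[533.76413     22.31481245 161.31626674] [[  0.77130346   0.74847542 161.31626674]]
```

Request:
carry_out([
  [0,0,-0.003,0.6,-4.7,0,-1],
  [0,0,-0.003,0.6,-4.7,10,-1],
  [0,0,-0.003,0.6,-4.7,20,-1],
  [0,0,-0.003,0.6,-4.7,28,-1],
  [0,0,-0.003,0.6,-4.7,30,-1],
  [0,0,-0.003,0.6,-4.7,30,-1],
  [0,0,-0.003,0.6,-4.7,30,-1],
])

```text
t: 15.97
tool_pos: [534.3, 17.5, 131.3]
ee_rot: [0.394, -3.116, 0.0]
ft_force: [-0.5, -0.1, -3.7]
grip_width: 23.7
finger_force: 45.0
```

Request:
carry_out([
  [0,0,0,0,0,1.5,-1],
  [0,0,0,0,0,3,-1],
  [0,0,0,0,0,4,-1],
  [0,0,0,0,0,4,-1],
  [0,0,0,0,0,4,-1],
])

```text
t: 16.38
tool_pos: [534.4, 17.6, 127.5]
ee_rot: [-0.394, 3.117, -0.0]
ft_force: [-0.9, 0.8, -3.3]
grip_width: 23.6
finger_force: 45.0
```

```bash
python3 go.py 533 21 121 104.2
```

```text
t 16.38 pos [534.4  17.6 127.5] yaw 104.42 F [-0.9  0.8 -3.3] w 23.6 ff 45.0
[-0.     0.     0.004] [0.5 3.7 6.5]
```

Request:
carry_out([
  [0,0,0,0,0,1,-1],
  [0,0,0,0,0,2,-1],
  [0,0,0,0,0,3,-1],
  [0,0,0,0,0,3,-1],
  [0,0,0,0,0,3,-1],
])

```text
t: 16.8
tool_pos: [534.3, 17.5, 124.4]
ee_rot: [0.394, -3.117, 0.0]
ft_force: [-0.1, -0.2, -3.1]
grip_width: 23.9
finger_force: 45.0
```

Request:
carry_out([
  [0,0,0,0,0,1,-1],
  [0,0,0,0,0,2,-1],
  [0,0,0,0,0,3,-1],
  [0,0,0,0,0,3,-1],
  [0,0,0,0,0,3,-1],
])

```text
t: 17.22
tool_pos: [534.4, 17.5, 121.4]
ee_rot: [0.394, -3.117, 0.0]
ft_force: [-0.2, -0.5, -3.5]
grip_width: 23.6
finger_force: 45.0
```

```bash
python3 go.py 533 21 115 104.2; python3 -c "
from bench import readout; print(readout.get_obs()['moment'])"
```

```text
t 17.22 pos [534.4  17.5 121.4] yaw 104.41 F [-0.2 -0.5 -3.5] w 23.6 ff 45.0
[-0.    -0.     0.004] [0.5 3.7 6.4]
[ 0.07302389 -0.04310995 -0.00669253]
```

The cover is about 8 mm below the pin tip with no contact force, so the bore is on the pin. Now I press it home.

Request:
carry_out([
  [0,0,0,0,0,1,-1],
  [0,0,0,0,0,2,-1],
  [0,0,0,0,0,3,-1],
  [0,0,0,0,0,4,-1],
  [0,0,0,0,0,4,-1],
  [0,0,0,0,0,4,-1],
], squeeze=58)

```text
t: 17.72
tool_pos: [534.5, 17.5, 117.6]
ee_rot: [-0.394, 3.117, 0.0]
ft_force: [-2.8, 0.2, 6.2]
grip_width: 23.9
finger_force: 58.0
```

Request:
carry_out([
  [0,0,0,0,0,1,-1],
  [0,0,0,0,0,2,-1],
  [0,0,0,0,0,3,-1],
  [0,0,0,0,0,3,-1],
  [0,0,0,0,0,3,-1],
])

```text
t: 18.13
tool_pos: [534.5, 17.6, 115.2]
ee_rot: [-0.394, 3.116, 0.0]
ft_force: [-7.9, -0.4, 17.1]
grip_width: 23.5
finger_force: 58.0
```

```bash
python3 go.py 533 21 115 104.2; python3 -c "
from bench import readout; print(readout.get_obs()['moment'])"
```

```text
t 18.13 pos [534.5  17.6 115.2] yaw 104.42 F [-7.9 -0.4 17.1] w 23.5 ff 58.0
[0.    0.    0.004] [0.6 3.7 0.2]
[-0.22546894  1.70349351 -0.02091395]
```

Request:
carry_out([
  [0,0,0,0.5,0,0.5,-1],
  [0,0,0,0.5,0,1,-1],
  [0,0,0,0.5,0,1.2,-1],
  [0,0,0,0.5,0,1.2,-1],
  [0,0,0,0.5,0,1.2,-1],
  [0,0,0,0.5,0,1.2,-1],
])

```text
t: 18.63
tool_pos: [534.6, 17.6, 115.2]
ee_rot: [-0.394, 3.115, 0.001]
ft_force: [-12.8, 0.2, 35.7]
grip_width: 23.5
finger_force: 58.0
```

```bash
python3 go.py 533 21 115 104.2
python3 - <<'E'
from h import *
a=np.radians(14.2); ex=np.array([np.cos(a),np.sin(a)]); ey=np.array([-ex[1],ex[0]]); o=np.array((533.2,21.4))+.75*ex+1.45*ey
s=Cam("side"); s.grab(); w=s.cloud(); p=w[180:345,280:390].reshape(-1,3)
q=np.c_[(p[:,:2]-o)@ex,(p[:,:2]-o)@ey,p[:,2]]; k=(q[:,2]>100)&(q[:,2]<120)&(abs(q[:,0])<24)&(q[:,1]>20)&(q[:,1]<96)
A=np.c_[q[k,:2],np.ones(k.sum())]; c,*_=np.linalg.lstsq(A,q[k,2],rcond=None); print("plate plane slopes,z",c,np.median(q[k&(q[:,1]<60),2]),np.percentile(q[k],[1,99],axis=0))
cv2.imwrite("pics/s6.png",cv2.resize(s.img[150:350,240:430],(570,600)))
E
```

```text
t 18.63 pos [534.6  17.6 115.2] yaw 104.41 F [-12.8   0.2  35.7] w 23.5 ff 58.0
[0.    0.002 0.004] [0.7 3.7 0.2]
plate plane slopes,z [ 8.64672307e-04 -2.43778810e-02  1.12486152e+02] 111.01195190639717 [[-23.75973841  20.84680627 100.80447169]
 [ 23.38724584  92.30628734 115.58829227]]
```

View pics/s6.png

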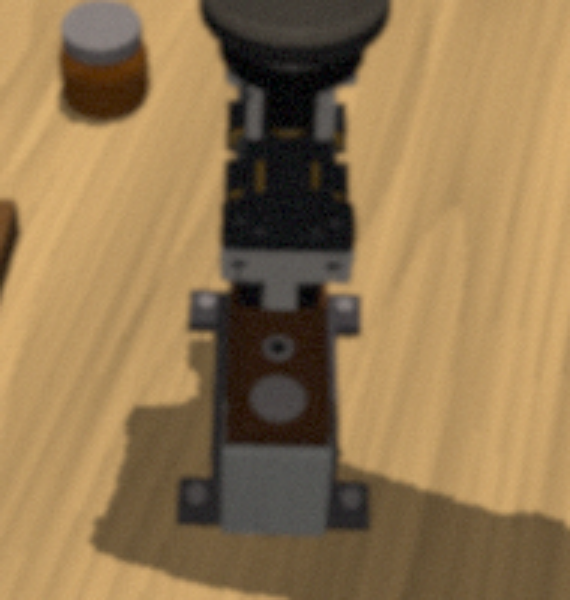

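The side crop shows the plate flush on the towers. Its top measures about 111 mm (110 expected), and extra push gave no further travel, so it is hard home.

```bash
python3 -c "
from bench import job; print(job.close_job())"
```

```text
the job is handed in; nothing more can be done
None
```

The job is handed in at about 18.7 s of the 72 s allowed: the board is home in the slot, and the cover is on the pin and held pressed flush on the towers at about 36 N. The sander, jar and offcut were not touched; no verdict came back at hand-in.

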